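Change the stone on the carving board

ROBOT

A 6-joint arm with a two-finger parallel gripper is mounted at the origin on the work surface. World frame = base frame: x ahead of the robot, y to its left, z up, the work surface at z = 0. Lengths are in mm, angles in rad, forces in N, time in s.
With the tool pointing down it reaches from about 275 to 750 mm from the base axis. Payload 10.2 kg.
Tool frame: the origin (TCP) lies midway between the tips of the shut fingers; the grasp point (between the pads) lies 19 mm behind it; z points along the fingers, y is the line along which they close (so a half turn about z gives the same grasp; the last joint's range is limited). The gripper opens to 85 mm and grips with 20 to 120 N. Pads are 22 mm wide; open, the fingers measure 114 mm over their backs; the gripper's body (76 mm by 85 mm) begins 54 mm behind the grasp point. The pads swing forward as they close: fully open they stand 13 mm farther back than shut.
Start: joints at [0.984, 0.313, 1.498, -0, 1.331, -0.223], TCP at [186.823, 490.641, 231.294] pointing down, gripper open.
Joint ranges: [-2.94, 2.94], [-0.97, 2.17], [0.19, 2.56], [-1.23, 4.37], [0.02, 3.11], [-2.88, 2.88]. Speed limits (rad/s): [2.39, 2.39, 3.01, 3.14, 3.14, 3.14].

INTERFACE

Orientations are given as a unit quaternion [w, x, y, z].
In Python, from rig import ctrl, capture, camera_info gives the robot as it stands.
- The arm moves only by the tool apply_moves, never from a script. Its argument "targets" is a list of rows, each a list of 3 entries, a list of its own where there are three numbers: the finger opening in mm, from 0 to 85.4, then the shift along the world's x, y, z in mm, then the turn, a rotation vector about the world's x, y, z in degrees. In form: [[grip, [dx, dy, dz], [rx, ry, rz]], ...]. A call has 1 to 20 rows; each row is the pose to reach, as a shift and turn from the pose commanded when the call began; what a row does not reach only later rows make up. A row lasts 1/10 s, in which the tool goes at most 50 mm and 8.59 degrees, less where a joint would pass 70% of its speed; a pose out of reach is approached as far as the arm can. A call with a gripper value outside its range is refused whole. The fingers move at their own pace and stop on an object; "squeeze" is the grip in N (left out, the last holds). Time passes only in rows, so rows that repeat a pose let the fingers close. It gives the time, the measured TCP pose, the force, the opening and the grip force at its end, in the units of the state.
- ctrl.sense(): the state, without advancing time (a new reading comes with each control period).
- capture(name): name is "side" or "top" or "wrist"; returns (picture, depth): 384x512x3 uint8, blue, green, red; 384x512 float32, mm along the optical axis (not along the pixel's ray), 0 where there is no reading.
- camera_info(name): a dict with "vfov" (degrees; the focal length in pixels is half the picture's height over the tangent of half this angle, whatever the lens; pixels are square), "cx", "cy" (the principal point, pixels), "k1" (the pictures are not rectified: a ray, as slopes to the right and down, at radius r is drawn at 1 + k1 r^2 times it, then the intrinsics apply), "extrinsics" (4x4, takes a point from camera to world coordinates). Camera axes: x right, y down, z forward; pixel columns grow to the right and rows downward; lengths in mm; the calibration is good to about 2 mm. A picture is of the moment at which its call begins: read the wrist's pose just before it. camera_info takes no time and is no camera call; for the wrist camera it gives the pose at the moment of the call.
- ctrl.finish_job(): hands the job in; it is judged then, once.
The state is a dict: "time_s": time; "joints": joint angles; "dq": joint speeds; "tau": joint torques, N m; "eef_pos": TCP position; "ee_rot": TCP orientation; "force": force on the tool from outside, world axes, zero at the start; "wrist_torque": the same for the moment, N m; "grip_width": opening from 0.0 (shut) to 1.0 (fully open); "grip_force": force on a finger pad.
Only numpy, scipy, OpenCV 4.12 (cv2) and the standard library are available. Lean on these libraries where they do the work, as an engineer would, in place of code of your own. Each camera call takes 0.05 s, during which the arm holds its last target. There are 200 camera calls.

TASK

Change the stone on the carving board: turn the clamp knob to free the sliding stop, slide the stop fully back, and lift the carved block onto the rubber pad. Then take the scraper block and scrape every chip off the board into the red tray (never pinch a chip on the board with the fingers; one that has landed outside board and tray may be picked up by hand), and lay the scraper back on the cork mat, handle up. With the board clear, stand the new blank where the carved block stood, lengthwise along the track by the end ledge, slide the stop up so that the blank is held snugly between stop and ledge, and tighten the knob fully; leave the chisels alone.

Things in the scene. Friction and masses are not known exactly. Their poses are not given: they have to be found in the camera images.
- board: fixed dark ply board, 216 mm deep (x) by 380 long (y); origin under its centre on the table, x away from the robot, turned up to 0.14 rad. Flat working top 75 mm up, from the open front edge x = -110 mm; flush aluminium track at x = 62 to 98 mm, then a back lip 18 mm high; ledges 8 mm wide, 12 mm high along the ends y = +-182 to 190 mm
- stop (a joint): distance (m) of the sliding stop from fully back: 0 = fully back at the board's -y end, grows towards +y, at most 0.30; starts near 0.25. Steel carriage in the track, 34 mm (x) by 50 (y), 42 high; its arm, 22 mm wide, reaches to 19 mm from the board's front edge, 24 to 48 mm above its top, chips lie clear beneath. Free, it slides with about 2 N; clamped, it holds against some 12 N
- clamp (a joint): angle (rad) of the clamp knob on the carriage: 0 = tight; grows anticlockwise seen from above; the stop is free from about 0.7; end of turn 1.4. Takes under 0.5 N m and stays where it is left, wherever the stop stands
- knob (a point): middle of the knob's grip, on its axis, 143 mm above the table, at x = 82 mm, y = -163 mm + the stop's value in the board's frame. The grip is a black bar 60 mm long (point's y), 14 mm thick (point's x, pinch here), 26 mm high (13 above and below the point); the carriage top is 26 mm below the point. The point turns and slides with the knob
- stop_face (a point): on the middle of the stop arm's clamping face (rubber-faced, looks to the board's +y), 34 mm above the board's top, at y = -152 mm + the stop's value in the board's frame; the face is 165 mm long and 24 mm high
- ledge_face (a point): on the inner face of the board's +y end ledge, at its foot, x = -30, y = 182 mm in the board's frame: stones are clamped between this ledge (12 mm high) and the stop's face
- stone: the carved limestone block, loose, 56 mm (its x) by 70 (its y, along the track) by 44 mm high with a shallow carved rosette on top (7 mm more), about 0.4 kg; origin at the centre of its underside. It stands on the board between the +y ledge and the stop. Pinch it across the 56 mm
- blank: the new limestone blank, loose, plain top with a pencilled margin, 60 mm (its x) by 80 (its y, its length) by 44 mm high, about 0.5 kg; origin at the centre of its underside. It stands on the table beyond the rubber pad. Pinch it across the 60 mm
- pad: the black rubber pad, fixed, 100 mm (x) by 140 mm (y), 10 mm thick; origin under its centre. It lies to one side of the board, the cork mat to the other; which is which changes
- scraper: the scraper block, loose, about 0.3 kg, bottom-heavy: a flat-bottomed block 90 mm long (its x), 44 mm wide (y), 26 mm high, with a grip rib on top 76 mm long, 22 mm thick (y) and 36 mm high (from 26 to 62 mm above the origin); origin at the centre of its underside. Pinch the rib across its 22 mm; push chips with the long side
- mat: the cork tool mat, fixed, 180 mm (x) by 110 mm (y), 5 mm thick; origin under its centre. The scraper lies on it at the start, along its x
- tray: the red open tray, fixed, 185 mm (x) by 385 mm (y), 55 mm high, walls and floor about 4 mm; origin on the table at the middle of its far side, the tray lies to its -x. Its far rim is tucked 10 mm under the board's open front edge, 20 mm below the working surface, so what is pushed over that edge falls into it
- chip0: a loose angular stone chip, about 32 x 20 x 13 mm, 15 to 30 g, origin at the middle of its underside as built; starts on the board; 5 to 8 of the eight are there
- chip1: a loose angular stone chip, about 26 x 22 x 15 mm, 15 to 30 g, origin at the middle of its underside as built; starts on the board; 5 to 8 of the eight are there
- chip2: a loose angular stone chip, about 30 x 24 x 12 mm, 15 to 30 g, origin at the middle of its underside as built; starts on the board; 5 to 8 of the eight are there
- chip3: a loose angular stone chip, about 24 x 20 x 14 mm, 15 to 30 g, origin at the middle of its underside as built; starts on the board; 5 to 8 of the eight are there
- chip4: a loose angular stone chip, about 34 x 22 x 12 mm, 15 to 30 g, origin at the middle of its underside as built; starts on the board; 5 to 8 of the eight are there
- chip5: a loose angular stone chip, about 28 x 18 x 15 mm, 15 to 30 g, origin at the middle of its underside as built; starts on the board; 5 to 8 of the eight are there
- chip6: a loose angular stone chip, about 25 x 25 x 13 mm, 15 to 30 g, origin at the middle of its underside as built; starts on the board; 5 to 8 of the eight are there
- chip7: a loose angular stone chip, about 30 x 18 x 14 mm, 15 to 30 g, origin at the middle of its underside as built; starts on the board; 5 to 8 of the eight are there
- chisel_red: a loose chisel with a red handle, 240 mm long, lying on the table; not to be disturbed
- chisel_dark: a loose chisel with a black handle, 240 mm long, lying on the table beside the board's far end; not to be disturbed
Not all that is in view belongs to the job. What is shaped like the scraper but yellow is not meant.

How it is judged (in metres and radians):
On the way, in this order (a step that is already met when the one before it is completed fails the run):
1. the clamp knob is freed (value of joint clamp above 0.9 rad), for 0.1 s.
2. the stop is slid fully back (value of joint stop below 0.008 m), for 0.2 s.
3. the stone block stands on the rubber pad (x of stone in the frame of pad between -0.045 and 0.045 m and y of stone in the frame of pad between -0.045 and 0.045 m and z of stone in the frame of pad between 0.003 and 0.016 m and angle between stone's own z axis and vertical below 0.1 rad), for 0.2 s.
4. chips are pushed over the board with the held scraper (contact force between the fingers and scraper above 2 N and x of scraper in the frame of board between -0.15 and 0.08 m and y of scraper in the frame of board between -0.2 and 0.2 m and z of scraper in the frame of board between 0.065 and 0.09 m and (contact force between scraper and chip0 above 0.02 N or contact force between scraper and chip1 above 0.02 N or contact force between scraper and chip2 above 0.02 N or contact force between scraper and chip3 above 0.02 N or contact force between scraper and chip4 above 0.02 N or contact force between scraper and chip5 above 0.02 N or contact force between scraper and chip6 above 0.02 N or contact force between scraper and chip7 above 0.02 N)), for 0.1 s.
5. every chip is in the red tray (x of chip0 in the frame of tray between -0.185 and 0 m and y of chip0 in the frame of tray between -0.1925 and 0.1925 m and z of chip0 in the frame of tray between 0 and 0.05 m and x of chip1 in the frame of tray between -0.185 and 0 m and y of chip1 in the frame of tray between -0.1925 and 0.1925 m and z of chip1 in the frame of tray between 0 and 0.05 m and x of chip2 in the frame of tray between -0.185 and 0 m and y of chip2 in the frame of tray between -0.1925 and 0.1925 m and z of chip2 in the frame of tray between 0 and 0.05 m and x of chip3 in the frame of tray between -0.185 and 0 m and y of chip3 in the frame of tray between -0.1925 and 0.1925 m and z of chip3 in the frame of tray between 0 and 0.05 m and x of chip4 in the frame of tray between -0.185 and 0 m and y of chip4 in the frame of tray between -0.1925 and 0.1925 m and z of chip4 in the frame of tray between 0 and 0.05 m and x of chip5 in the frame of tray between -0.185 and 0 m and y of chip5 in the frame of tray between -0.1925 and 0.1925 m and z of chip5 in the frame of tray between 0 and 0.05 m and x of chip6 in the frame of tray between -0.185 and 0 m and y of chip6 in the frame of tray between -0.1925 and 0.1925 m and z of chip6 in the frame of tray between 0 and 0.05 m and x of chip7 in the frame of tray between -0.185 and 0 m and y of chip7 in the frame of tray between -0.1925 and 0.1925 m and z of chip7 in the frame of tray between 0 and 0.05 m), for 0.2 s.
6. the new blank stands on the cleared board near the ledge (x of blank in the frame of board between -0.08 and 0.035 m and y of blank in the frame of board between 0.11 and 0.155 m and z of blank in the frame of board between 0.07 and 0.08 m and angle between blank's own z axis and vertical below 0.06 rad and angle between the y axis of blank and the y axis of board, either way round below 0.1 rad), for 0.2 s.
At the end, for the whole second after the job is handed in: every chip is in the red tray; the carved block stands on the pad (centre within 45 mm each way) and the scraper lies handle up on the mat (within 73 and 45 mm); the blank stands lengthwise on the board, ledge and stop both within 4 mm of its ends; knob within 0.2 rad of tight; all at rest (all of step 3 and all of step 5 and all of step 6 and x of scraper in the frame of mat between -0.073 and 0.073 m and y of scraper in the frame of mat between -0.045 and 0.045 m and z of scraper in the frame of mat between 0 and 0.01 m and angle between scraper's own z axis and vertical below 0.1 rad and ((y of stop_face in the frame of blank between -0.044 and -0.036 m and y of ledge_face in the frame of blank between 0.036 and 0.044 m) or (y of stop_face in the frame of blank between 0.036 and 0.044 m and y of ledge_face in the frame of blank between -0.044 and -0.036 m)) and value of joint clamp below 0.2 rad and linear speed of each of stone, scraper, blank below 0.02 m/s); the robot touches nothing.
It fails at once if the red chisel is disturbed (moved over 30 mm) (distance of chisel_red from where it was at the start of the episode above 0.03 m).
It fails at once if the dark chisel is disturbed (moved over 30 mm) (distance of chisel_dark from where it was at the start of the episode above 0.03 m).
It fails at once if a chip lying on the board is pinched with the fingers (over 8 N) instead of scraped ((contact force between the fingers and chip0 above 8 N and x of chip0 in the frame of board between -0.1 and 0.1 m and y of chip0 in the frame of board between -0.18 and 0.18 m and z of chip0 in the frame of board between 0.06 and 0.11 m) or (contact force between the fingers and chip1 above 8 N and x of chip1 in the frame of board between -0.1 and 0.1 m and y of chip1 in the frame of board between -0.18 and 0.18 m and z of chip1 in the frame of board between 0.06 and 0.11 m) or (contact force between the fingers and chip2 above 8 N and x of chip2 in the frame of board between -0.1 and 0.1 m and y of chip2 in the frame of board between -0.18 and 0.18 m and z of chip2 in the frame of board between 0.06 and 0.11 m) or (contact force between the fingers and chip3 above 8 N and x of chip3 in the frame of board between -0.1 and 0.1 m and y of chip3 in the frame of board between -0.18 and 0.18 m and z of chip3 in the frame of board between 0.06 and 0.11 m) or (contact force between the fingers and chip4 above 8 N and x of chip4 in the frame of board between -0.1 and 0.1 m and y of chip4 in the frame of board between -0.18 and 0.18 m and z of chip4 in the frame of board between 0.06 and 0.11 m) or (contact force between the fingers and chip5 above 8 N and x of chip5 in the frame of board between -0.1 and 0.1 m and y of chip5 in the frame of board between -0.18 and 0.18 m and z of chip5 in the frame of board between 0.06 and 0.11 m) or (contact force between the fingers and chip6 above 8 N and x of chip6 in the frame of board between -0.1 and 0.1 m and y of chip6 in the frame of board between -0.18 and 0.18 m and z of chip6 in the frame of board between 0.06 and 0.11 m) or (contact force between the fingers and chip7 above 8 N and x of chip7 in the frame of board between -0.1 and 0.1 m and y of chip7 in the frame of board between -0.18 and 0.18 m and z of chip7 in the frame of board between 0.06 and 0.11 m)).
Of chip0, chip1, chip2, chip3, chip4, chip5, chip6, chip7 only 5 to 8 are there at a start; the rules pass over those that are not, and their reading is None.
At some moment in a run one of scraper, chip0, chip3, chip5 may be knocked a few centimetres aside while the robot is not near it.
Once in a run the grip may slacken for a moment while it holds something.
It also fails if it takes over 210 s, if anything falls off the work surface, if the arm or the gripper's body presses on something with over 40 N, if the wrist force passes 120 N, or if a joint passes its speed limit or range.

## Working session

There is one attempt and no reset: what is moved stays moved. The work goes in short steps, Python scripts to look and compute and a tool call to move; the robot and the scene stay as the last step left them, time stands still between calls to the robot, and variables do not carry over. Pictures are saved under pics/ and viewed, at most 14 in all, crops included, and the job is handed in when it is done.

Besides the shell and the picture viewer there is one more tool, called after ">>>" as name(argument=value, ...) on one line, values as JSON. apply_moves: Moves the arm, as the interface text tells. Its arguments: {"type":"object","properties":{"targets":{"type":"array","items":{"type":"array"}},"squeeze":{"type":"number"}},"required":["targets"]}

```bash
ls; mkdir -p pics
cat > h.py <<'E'
import numpy as np, cv2
from rig import ctrl, capture, camera_info
def K(ci,h=384):
    f=h/2/np.tan(np.radians(ci['vfov'])/2); return f
def cloud(name):
    ci=camera_info(name); img,d=capture(name); f=K(ci)
    v,u=np.mgrid[0:384,0:512].astype(float)
    xd=(u-ci['cx'])/f; yd=(v-ci['cy'])/f
    x,y=xd.copy(),yd.copy()
    for _ in range(15):
        s=1+ci['k1']*(x*x+y*y); x=xd/s; y=yd/s
    P=np.stack([x*d,y*d,d,np.ones_like(d)],-1)@np.array(ci['extrinsics']).T
    P=P[...,:3]; P[d==0]=np.nan
    return img,P
def save(n,img): cv2.imwrite('pics/'+n+'.png',img)
E
python3 - <<'E'
from h import *
for n in ['top','side']:
    img,P=cloud(n); save(n+'0',img); np.savez(n+'0.npz',img=img,P=P)
    ci=camera_info(n); print(n,ci['vfov'],ci['cx'],ci['cy'],ci['k1'],np.round(ci['extrinsics'],2).tolist())
print(ctrl.sense())
E
```

```text
pics
top 56.2997869264007 257.0080684488416 191.2440622964809 -0.0957967314876398 [[-0.02, -1.0, 0.08, 365.07], [-1.0, 0.02, 0.02, 41.57], [-0.02, -0.08, -1.0, 1334.91], [0.0, 0.0, 0.0, 1.0]]
side 47.744704422008724 258.9266471562989 187.55734530021746 -0.15480391142857122 [[1.0, -0.05, 0.03, 417.78], [-0.06, -0.78, 0.62, -793.45], [-0.01, -0.62, -0.78, 1164.38], [0.0, 0.0, 0.0, 1.0]]
{'time_s': 0.1, 'joints': array([ 9.83580271e-01,  3.13414845e-01,  1.49832341e+00,  4.30477847e-06,
        1.33098326e+00, -2.23390797e-01]), 'dq': array([-5.26094084e-04, -1.41791986e-03, -1.39520158e-03, -4.14168862e-05,
        4.46364067e-04, -1.12517746e-03]), 'tau': array([ 1.89582606e-03, -4.12897003e+01, -2.60139889e+01, -2.72438810e-04,
        2.97525366e-03,  3.68425265e-05]), 'eef_pos': array([186.70833591, 490.45280153, 230.79584749]), 'ee_rot': array([-2.24473739e-04,  1.80911449e-01,  9.83499227e-01, -5.17875305e-04]), 'force': array([-0.29973858,  0.11194749,  0.45564044]), 'wrist_torque': array([0.00309282, 0.02628359, 0.0410649 ]), 'grip_force': 0.0, 'grip_width': 1.0023339007333951}
```

View pics/top0.png

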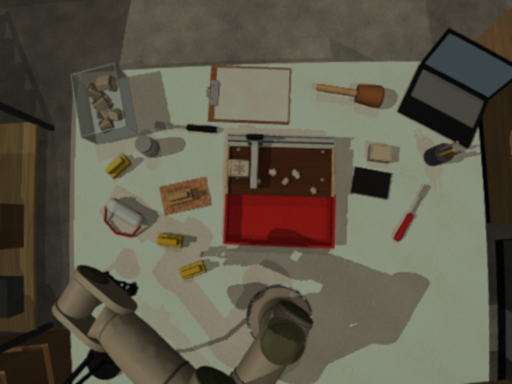

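View pics/side0.png

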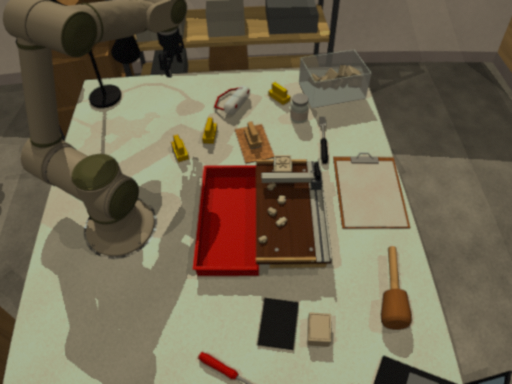

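The top view shows the board (cols 225-335, rows 135-195) with the red tray in front of it. The stone is at (238,168), the stop arm at col 255 and the knob at (255,136). The scraper is on the mat at (183,195), the pad at (371,182) and the blank at (379,152). The yellow scraper-shaped blocks are decoys.

Run:
```python
from h import *
T=np.load('top0.npz')['P']; S=np.load('side0.npz')['P']
def q(P,u,v,r=1): return np.round(np.nanmedian(P[v-r:v+r+1,u-r:u+r+1].reshape(-1,3),0),0)
for n,u,v in [('stone',238,168),('knob',255,136),('arm',253,175),('scr',183,195),('pad',371,182),('blank',379,152),('board',300,170),('redch',403,229),('darkch',200,128),('lipR',331,140),('lipL',230,138),('trayFL',227,243),('trayFR',333,246),('ch1',273,172),('ch2',295,174),('ch3',285,182),('ch4',313,190),('q5',322,152)]: print(n,q(T,u,v))
print('side')
for n,u,v in [('stone',283,161),('knob',317,170),('scr',254,133),('pad',278,323),('blank',319,329),('chA',270,186),('chB',282,199),('c',272,211),('d',281,221),('e',263,239),('f',277,250)]: print(n,q(S,u,v))
ci=camera_info('wrist'); E=np.array(ci['extrinsics']); print(ci['vfov'],ci['k1'],np.round(E,2)); print(ctrl.sense()['eef_pos'])
```

```text
stone [538. 130. 124.]
knob [641.  69. 155.]
arm [514.  80. 123.]
scr [455. 333.  67.]
pad [ 490. -355.   10.]
blank [ 597. -380.   44.]
board [532. -85.  76.]
redch [ 314. -462.   27.]
darkch [708. 277.  27.]
lipR [ 638. -199.   77.]
lipL [654. 160.  78.]
trayFL [281. 180.  55.]
trayFR [ 262. -196.   54.]
ch1 [527.  11.  88.]
ch2 [518. -66.  88.]
ch3 [490. -30.  90.]
ch4 [ 460. -127.   88.]
q5 [ 594. -165.   78.]
side
stone [542. 133. 123.]
knob [639.  63. 154.]
scr [458. 325.  67.]
pad [ 486. -360.   11.]
blank [ 591. -396.   44.]
chA [495.  59.  90.]
chB [528.   9.  87.]
c [493. -37.  89.]
d [517. -73.  88.]
e [ 460. -134.   90.]
f [ 498. -165.   74.]
70.72403067099204 -0.04957085675129781 [[ 3.6000e-01  9.0000e-01  2.4000e-01  1.2457e+02]
 [ 9.3000e-01 -3.4000e-01 -9.0000e-02  5.1435e+02]
 [-0.0000e+00  2.6000e-01 -9.7000e-01  3.7446e+02]
 [ 0.0000e+00  0.0000e+00  0.0000e+00  1.0000e+00]]
[186.70833591 490.45280153 230.79584749]
```

>>> apply_moves(targets=[[85,[40,-40,40],[0,0,-8]],[85,[80,-80,80],[0,0,-16]],[85,[110,-120,120],[0,0,-24]],[85,[313,-465,120],[0,0,-72]],[85,[313,-465,120],[0,0,-72]],[85,[313,-465,120],[0,0,-72]],[85,[313,-465,120],[0,0,-72]],[85,[313,-465,120],[0,0,-72]],[85,[313,-465,120],[0,0,-72]],[85,[313,-465,120],[0,0,-72]],[85,[313,-465,120],[0,0,-72]],[85,[313,-465,120],[0,0,-72]],[85,[313,-465,120],[0,0,-72]],[85,[313,-465,120],[0,0,-72]],[85,[313,-465,120],[0,0,-72]]])

```text
time_s: 1.6
eef_pos: [499.4, 26.4, 351.2]
ee_rot: [-0.0, 0.724, 0.69, -0.0]
force: [-0.6, -0.0, 0.4]
grip_width: 0.994
grip_force: 0.0
```

Run:
```python
from h import *
s=ctrl.sense(); print(s['time_s'],s['eef_pos'],s['ee_rot'])
img,P=cloud('wrist'); save('w1',img); np.savez('w1.npz',img=img,P=P)
```

```text
1.6 [499.40763792  26.42481659 351.23793864] [-2.05105933e-04  7.24124410e-01  6.89669338e-01 -3.08487962e-05]
```

View pics/w1.png

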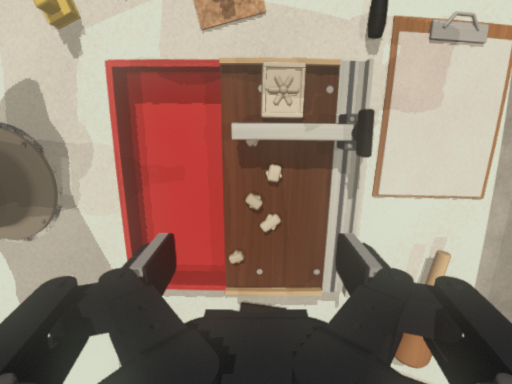

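The view shows five chips, at (252,141), (275,173), (255,202), (270,222) and (236,257). The stone is at (284,90) and the knob at (365,132). The small grey dots are screws.

```bash
cat >> h.py <<'E'
def rect(pts):
    r=cv2.minAreaRect(np.float32(pts)); return r
def show(n,pts):
    (c,s,a)=rect(pts[:,:2]); print(n,len(pts),np.round(c,1),np.round(s,1),round(a,1),'z',np.round(np.percentile(pts[:,2],[5,50,95]),1))
def box(P,x0,x1,y0,y1,z0,z1):
    Q=P.reshape(-1,3); m=(Q[:,0]>x0)&(Q[:,0]<x1)&(Q[:,1]>y0)&(Q[:,1]<y1)&(Q[:,2]>z0)&(Q[:,2]<z1)
    return Q[m]
E
python3 - <<'E'
from h import *
P=np.load('w1.npz')['P']; img=np.load('w1.npz')['img']
W=box(P,380,720,-230,230,70,80); show('boardtop',W)
# front edge: min x per y bin
fe=[];
for y in range(-170,160,10):
    b=W[abs(W[:,1]-y)<5]
    if len(b)>5: fe.append((y,np.percentile(b[:,0],1)))
fe=np.array(fe); p=np.polyfit(fe[:,0],fe[:,1],1); print('front',p, np.round(fe[:,1]-np.polyval(p,fe[:,0]),1))
L=box(P,420,600,120,230,82,92)
rows=P[:, :,:]
for nm,sgn in (('L',1),('R',-1)):
    B=box(P,440,600,*( (150,230) if sgn>0 else (-240,-150)),83,92); show('ledge'+nm,B)
show('stone',box(P,480,620,95,190,112,122))
show('knob',box(P,590,680,20,110,146,165))
show('knobtop',box(P,590,680,20,110,152,165))
show('arm',box(P,440,590,40,100,112,132))
Z=(P[...,2]>80)&(P[...,2]<100)&(P[...,0]>425)&(P[...,0]<600)&(P[...,1]<70)&(P[...,1]>-180)
n,l,st,c=cv2.connectedComponentsWithStats(Z.astype(np.uint8))
for i in range(1,n):
    if st[i,4]>15: show('chip px%s'%np.round(c[i]),P[l==i])
print(box(P,420,600,-10,60,60,112).shape)
E
```

```text
boardtop 23421 [548.1 -14.4] [379.5 210. ] 86.8 z [74.7 76.1 77.8]
front [5.24174559e-02 4.45892894e+02] [-0.6 -0.4 -0.  -0.6  0.5 -0.4 -0.6 -0.3 -0.1  0.2  0.4  0.9  1.  -0.5
 -0.1  0.4  0.5  0.9  0.8 -0.1  0.1  0.3  0.5 -0.4 -0.5 -1.5 -0.8 -0.3
  0.4  0.5  0.1 -0.4 -0.2]
ledgeL 605 [527.8 173.2] [  9.  144.5] 87.2 z [86.1 87.9 89.4]
ledgeR 505 [ 520.5 -199.3] [ 10.7 159.2] 87.2 z [83.9 87.7 89.3]
stone 1254 [539.3 129.3] [69.6 56.5] 86.0 z [118.5 120.1 121.6]
knob 612 [640.1  70.6] [59.2 14.7] 88.2 z [148.2 155.2 156.9]
knobtop 512 [640.3  70.6] [58.9 14.4] 89.2 z [153.1 155.4 157. ]
arm 1692 [529.1  82.9] [ 35.5 122.8] 87.5 z [121.8 124.  125.3]
chip px[252. 142.] 75 [495.4  61.6] [ 9.5 19.2] 86.0 z [85.7 89.9 91.6]
chip px[274. 172.] 210 [525.7  13.2] [25.3 24.1] 78.4 z [83.3 88.2 89.8]
chip px[254. 201.] 191 [492.1 -30.7] [21.2 26.5] 66.6 z [82.9 90.  91.7]
chip px[270. 222.] 234 [517.4 -68.8] [34.  22.7] 47.7 z [82.5 87.1 88.8]
chip px[236. 257.] 141 [ 458.  -126.9] [23.7 18.4] 39.4 z [81.4 88.6 90.6]
(4352, 3)
```

>>> apply_moves(targets=[[45,[141,44,0],[0,0,0]],[45,[141,44,0],[0,0,0]],[45,[141,44,0],[0,0,0]],[45,[141,44,0],[0,0,0]],[45,[141,44,-50],[0,0,0]],[45,[141,44,-100],[0,0,0]],[45,[141,44,-140],[0,0,0]],[45,[141,44,-170],[0,0,0]],[45,[141,44,-190],[0,0,0]],[45,[141,44,-205],[0,0,0]],[45,[141,44,-215],[0,0,0]],[45,[141,44,-224],[0,0,0]],[45,[141,44,-224],[0,0,0]],[45,[141,44,-224],[0,0,0]]])

```text
time_s: 3.05
eef_pos: [641.0, 69.8, 128.0]
ee_rot: [0.0, 0.724, 0.689, 0.0]
force: [-0.2, 0.0, 1.2]
grip_width: 0.53
grip_force: 0.0
```

Run:
```python
from h import *
img,P=cloud('wrist'); save('w2',img)
show('knobtop',box(P,590,690,20,120,150,165))
```

```text
knobtop 4326 [639.2  74.9] [52.9 56.5] 46.3 z [151.9 155.6 162. ]
```

View pics/w2.png

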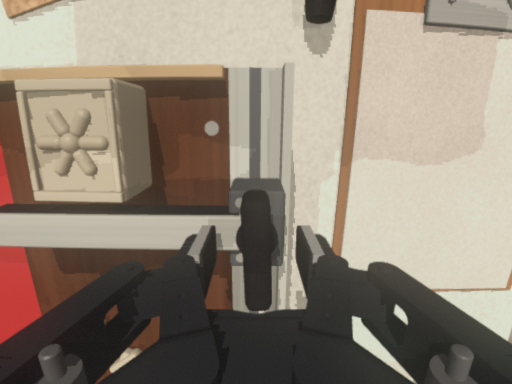

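The knob bar lies centred between the fingers.

>>> apply_moves(squeeze=50, targets=[[0,[0,0,0],[0,0,0]],[0,[0,0,0],[0,0,0]],[0,[0,0,0],[0,0,0]],[0,[0,0,0],[0,0,0]],[0,[0,0,0],[0,0,0]],[0,[0,0,0],[0,0,6]],[0,[0,0,0],[0,0,12]],[0,[0,0,0],[0,0,18]],[0,[0,0,0],[0,0,24]],[0,[0,0,0],[0,0,30]],[0,[0,0,0],[0,0,36]],[0,[0,0,0],[0,0,42]],[0,[0,0,0],[0,0,48]],[0,[0,0,0],[0,0,54]],[0,[0,0,0],[0,0,60]],[0,[0,0,0],[0,0,66]],[0,[0,0,0],[0,0,72]],[0,[0,0,0],[0,0,72]],[0,[0,0,0],[0,0,72]]])

```text
time_s: 5.0
eef_pos: [642.1, 69.2, 128.0]
ee_rot: [0.002, 0.181, 0.983, 0.0]
force: [8.1, 0.0, 1.7]
grip_width: 0.153
grip_force: 49.8
```

>>> apply_moves(targets=[[0,[1,-8,0],[0,0,0]],[0,[0,-24,0],[0,0,0]],[0,[-1,-44,0],[0,0,0]],[0,[-2,-64,0],[0,0,0]],[0,[-3,-84,0],[0,0,0]],[0,[-4,-104,0],[0,0,0]],[0,[-5,-124,0],[0,0,0]],[0,[-6,-144,0],[0,0,0]],[0,[-7,-164,0],[0,0,0]],[0,[-8,-184,0],[0,0,0]],[0,[-9,-204,0],[0,0,0]],[0,[-11,-224,0],[0,0,0]],[0,[-12,-236,0],[0,0,0]],[0,[-12,-244,0],[0,0,0]],[0,[-12,-248,0],[0,0,0]],[0,[-12,-251,0],[0,0,0]],[0,[-12,-251,0],[0,0,0]]])

```text
time_s: 6.7
eef_pos: [628.2, -181.9, 127.9]
ee_rot: [-0.001, 0.181, 0.983, -0.0]
force: [-3.9, -1.2, 7.4]
grip_width: 0.157
grip_force: 31.9
```

>>> apply_moves(targets=[[0,[0,-2,0],[0,0,0]],[0,[0,-3,0],[0,0,0]],[0,[0,-4,0],[0,0,0]],[0,[0,-4,0],[0,0,0]],[0,[0,-4,0],[0,0,0]]])

```text
time_s: 7.2
eef_pos: [628.1, -182.9, 128.0]
ee_rot: [-0.002, 0.18, 0.984, 0.002]
force: [-5.4, 11.6, 9.9]
grip_width: 0.154
grip_force: 53.4
```

>>> apply_moves(targets=[[45,[0,3,0],[0,0,0]],[45,[0,3,0],[0,0,0]],[45,[0,3,0],[0,0,0]],[45,[0,3,0],[0,0,0]],[45,[0,3,30],[0,0,0]],[45,[0,3,72],[0,0,0]],[85,[-50,50,122],[0,0,-8]],[85,[-90,314,122],[0,0,-73]],[85,[-90,314,122],[0,0,-73]],[85,[-90,314,122],[0,0,-73]],[85,[-90,314,122],[0,0,-73]],[85,[-90,314,122],[0,0,-73]],[85,[-90,314,122],[0,0,-73]],[85,[-90,314,122],[0,0,-73]],[85,[-90,314,122],[0,0,-73]],[85,[-90,314,122],[0,0,-73]],[85,[-90,314,122],[0,0,-73]]])

```text
time_s: 8.9
eef_pos: [538.9, 128.4, 249.2]
ee_rot: [-0.0, 0.729, 0.684, -0.0]
force: [0.1, 0.6, -0.2]
grip_width: 0.997
grip_force: 0.0
```

Run:
```python
from h import *
s=ctrl.sense(); print(s['time_s'],s['eef_pos'],s['ee_rot'])
img,P=cloud('wrist'); save('w3',img); np.savez('w3.npz',img=img,P=P)
show('stone',box(P,480,620,85,190,114,122))
T,PT=cloud('top'); np.savez('top1.npz',img=T,P=PT)
show('arm',box(PT,440,590,-210,-140,112,132))
show('knob',box(PT,590,680,-230,-140,148,165))
for n,p in(('w',P),('t',PT)):
  Z=(p[...,2]>80)&(p[...,2]<100)&(p[...,0]>425)&(p[...,0]<600)&(p[...,1]<90)&(p[...,1]>-190)
  k,l,st,c=cv2.connectedComponentsWithStats(Z.astype(np.uint8))
  for i in range(1,k):
    if st[i,4]>8: show(n+'chip px%s'%np.round(c[i]),p[l==i])
```

```text
8.9 [538.88470186 128.35180392 249.23465481] [-5.52243712e-06  7.29403420e-01  6.84083799e-01 -8.53906814e-05]
stone 1912 [539.2 130.6] [69.3 56.1] 86.0 z [118.  119.9 121.5]
arm 280 [ 523.1 -174.3] [ 23.4 134.2] 86.9 z [116.7 122.9 127.2]
knob 72 [ 628.3 -180.1] [13.4 58.7] 69.8 z [150.7 154.9 158.5]
wchip px[226. 229.] 291 [498.1  68.8] [28.1 18.5] 50.3 z [82.7 89.8 91.7]
wchip px[252. 267.] 307 [525.   13.5] [23.9 25.2] 3.7 z [82.4 88.1 89.8]
wchip px[229. 298.] 270 [491.9 -30.7] [20.1 26.5] 64.2 z [81.5 89.5 91.4]
wchip px[253. 312.] 29 [521.8 -55.8] [ 2.9 14.9] 89.3 z [80.1 83.  85.7]
tchip px[272. 172.] 37 [527.2  14.1] [25.4 20.1] 40.9 z [81.6 87.4 91.4]
tchip px[295. 174.] 48 [517.9 -66.9] [30.3 22.8] 8.5 z [82.8 87.3 92.2]
tchip px[257. 180.] 36 [499.6  66.7] [28.1 15. ] 42.4 z [81.2 89.3 93.2]
tchip px[284. 181.] 40 [493.3 -28.6] [20.8 25.6] 66.6 z [80.2 88.9 93.6]
tchip px[313. 190.] 35 [ 460.3 -124.1] [20.9 21.5] 87.3 z [83.  88.4 92.2]
```

>>> apply_moves(squeeze=60, targets=[[85,[0,2,-50],[0,0,0]],[85,[0,2,-100],[0,0,0]],[85,[0,2,-130],[0,0,0]],[85,[0,2,-150],[0,0,0]],[85,[0,2,-165],[0,0,0]],[85,[0,2,-165],[0,0,0]],[30,[0,2,-165],[0,0,0]],[30,[0,2,-165],[0,0,0]],[30,[0,2,-165],[0,0,0]],[30,[0,2,-165],[0,0,0]],[30,[0,2,-165],[0,0,0]],[30,[0,2,-155],[0,0,0]],[30,[0,2,-130],[0,0,0]],[30,[0,2,-90],[0,0,0]],[30,[0,2,-50],[0,0,0]],[30,[0,2,-20],[0,0,0]]])

```text
time_s: 10.6
eef_pos: [538.6, 130.7, 232.1]
ee_rot: [0.0, 0.73, 0.683, 0.001]
force: [0.8, -0.0, -4.6]
grip_width: 0.646
grip_force: 65.2
```

Run:
```python
from h import *
D=np.load('top1.npz'); P=D['P']; S=np.load('side0.npz')
Q=box(P,420,560,-430,-290,5,16); show('padtop',Q); show('padside',box(S['P'],420,560,-430,-290,5,16))
show('blank',box(P,540,660,-440,-330,38,50)); show('blankS',box(S['P'],540,660,-440,-330,38,50))
show('mat',box(P,380,540,250,420,3,8));show('scr',box(P,380,540,250,420,58,70))
show('scrS',box(S['P'],380,540,250,420,58,70))
```

```text
padtop 925 [ 490.4 -360.1] [134.6 140.8] 2.9 z [ 6.1 10.1 14.3]
padside 1696 [ 490.7 -359.9] [139.4 136.8] 89.5 z [ 6.3  9.9 13.5]
blank 357 [ 597.4 -386.8] [82.7 61.3] 82.0 z [39.8 44.2 48.3]
blankS 642 [ 593.  -389.1] [82.9 61.5] 83.1 z [40.2 43.8 47.2]
mat 588 [460.  344.1] [151.7 159.7] 89.9 z [3.3 5.4 7.6]
scr 121 [452.5 355.3] [22.5 76.4] 13.0 z [60.9 66.1 69.4]
scrS 90 [450.7 352.9] [22.8 80.1] 13.8 z [59.9 66.1 69.1]
```

Run:
```python
from h import *
for f in ('top1','side0'):
    D=np.load(f+'.npz'); P=D['P']; g=D['img'].max(2)
    m=(g<60)&(P[...,0]>400)&(P[...,0]<580)&(P[...,1]<-260)&(P[...,1]>-460)&(P[...,2]<20)&(P[...,2]>0)
    k,l,st,c=cv2.connectedComponentsWithStats(m.astype(np.uint8)); i=1+st[1:,4].argmax()
    show('pad',P[l==i])
    hsv=cv2.cvtColor(D['img'],cv2.COLOR_BGR2HSV)
    m=(hsv[...,0]<18)&(hsv[...,1]>90)&(P[...,0]>340)&(P[...,0]<560)&(P[...,1]>200)&(P[...,1]<460)&(P[...,2]<30)
    k,l,st,c=cv2.connectedComponentsWithStats(m.astype(np.uint8)); i=1+st[1:,4].argmax()
    show('mat',P[l==i])
```

```text
pad 963 [ 489.2 -355.1] [139.2  99.8] 77.8 z [ 5.5 10.1 14.6]
mat 857 [455.5 352.5] [110.3 160.4] 10.3 z [ 1.4  5.9 15.8]
pad 1641 [ 486.5 -357.5] [139.6  96. ] 78.6 z [ 6.   9.9 13.6]
mat 815 [456.1 339.1] [109.2 180.5] 11.7 z [ 0.5  5.7 21.7]
```

>>> apply_moves(targets=[[30,[-5,-40,10],[0,0,0]],[30,[-51,-487,10],[0,0,-9]],[30,[-51,-487,10],[0,0,-9]],[30,[-51,-487,10],[0,0,-9]],[30,[-51,-487,10],[0,0,-9]],[30,[-51,-487,10],[0,0,-9]],[30,[-51,-487,10],[0,0,-9]],[30,[-51,-487,10],[0,0,-9]],[30,[-51,-487,10],[0,0,-9]],[30,[-51,-487,10],[0,0,-9]],[30,[-51,-487,10],[0,0,-9]],[30,[-51,-487,10],[0,0,-9]],[30,[-51,-487,-30],[0,0,-9]],[30,[-51,-487,-70],[0,0,-9]],[30,[-51,-487,-110],[0,0,-9]],[30,[-51,-487,-150],[0,0,-9]],[30,[-51,-487,-180],[0,0,-9]],[30,[-51,-487,-190],[0,0,-9]],[30,[-51,-487,-190],[0,0,-9]]])

```text
time_s: 12.5
eef_pos: [487.9, -355.2, 39.0]
ee_rot: [-0.001, 0.781, 0.624, -0.0]
force: [0.3, 0.8, -4.0]
grip_width: 0.646
grip_force: 65.3
```

>>> apply_moves(targets=[[30,[0,0,-8],[0,0,0]],[30,[0,0,-13],[0,0,0]],[30,[0,0,-17],[0,0,0]],[30,[0,0,-19],[0,0,0]],[30,[0,0,-19.5],[0,0,0]],[30,[0,0,-19.5],[0,0,0]]])

```text
time_s: 13.1
eef_pos: [487.9, -356.4, 20.9]
ee_rot: [0.0, 0.782, 0.624, -0.0]
force: [-4.0, 3.8, 5.0]
grip_width: 0.644
grip_force: 66.5
```

>>> apply_moves(targets=[[85,[0,0,0],[0,0,0]],[85,[0,0,0],[0,0,0]],[85,[0,0,0],[0,0,0]],[85,[0,0,0],[0,0,0]],[85,[0,0,20],[0,0,0]],[85,[0,0,60],[0,0,0]],[85,[0,0,110],[0,0,0]],[85,[0,0,160],[0,0,0]],[85,[0,0,210],[0,0,0]],[85,[0,0,240],[0,0,0]],[85,[0,0,240],[0,0,0]]])

```text
time_s: 14.2
eef_pos: [488.8, -357.3, 264.8]
ee_rot: [0.004, 0.782, 0.624, 0.0]
force: [0.0, 0.0, 0.2]
grip_width: 0.996
grip_force: 0.0
```

Run:
```python
from h import *
s=ctrl.sense(); print(s['time_s'],s['eef_pos'],s['ee_rot'])
img,P=cloud('wrist'); save('w4',img); np.savez('w4.npz',img=img,P=P)
show('stone',box(P,430,560,-420,-290,48,58))
show('blank',box(P,530,680,-460,-320,39,50))
g=img.max(2); m=(g<60)&(P[...,0]>400)&(P[...,0]<570)&(P[...,1]<-260)&(P[...,1]>-460)&(P[...,2]<20)&(P[...,2]>0)
show('pad',P[m])
```

```text
14.2 [ 488.77916547 -357.2886188   264.79777369] [4.44482697e-03 7.81716912e-01 6.23617514e-01 3.30364305e-04]
stone 1482 [ 486.8 -355.7] [67.9 55.9] 77.2 z [53.1 55.2 57.8]
blank 2427 [ 592.9 -388.6] [79.4 59.6] 81.8 z [43.5 45.  46.3]
pad 2197 [ 487.3 -354.5] [135.5  94.2] 79.3 z [ 9.7 11.1 12.4]
```

View pics/w4.png

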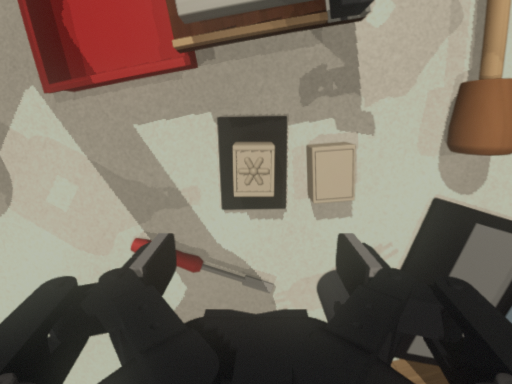

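The carved block stands centred on the pad at (254,170) and the blank is at (332,172). The red chisel at (190,262) is untouched.

>>> apply_moves(targets=[[85,[0,40,0],[0,0,0]],[85,[-37,710,0],[0,0,26]],[85,[-37,710,0],[0,0,26]],[85,[-37,710,0],[0,0,26]],[85,[-37,710,0],[0,0,26]],[85,[-37,710,0],[0,0,26]],[85,[-37,710,0],[0,0,26]],[85,[-37,710,0],[0,0,26]],[85,[-37,710,0],[0,0,26]],[85,[-37,710,0],[0,0,26]],[85,[-37,710,0],[0,0,26]],[85,[-37,710,0],[0,0,26]],[85,[-37,710,0],[0,0,26]],[85,[-37,710,0],[0,0,26]],[85,[-37,710,0],[0,0,26]],[85,[-37,710,0],[0,0,26]],[85,[-37,710,0],[0,0,26]]])

```text
time_s: 15.95
eef_pos: [450.5, 353.2, 258.3]
ee_rot: [-0.0, 0.621, 0.784, -0.001]
force: [0.1, 0.2, 0.5]
grip_width: 0.998
grip_force: 0.0
```

Run:
```python
from h import *
s=ctrl.sense(); print(s['time_s'],s['eef_pos'],s['ee_rot'])
img,P=cloud('wrist'); save('w5',img); np.savez('w5.npz',img=img,P=P)
show('rib',box(P,400,510,280,420,59,72)); show('block',box(P,400,510,280,420,24,38))
hsv=cv2.cvtColor(img,cv2.COLOR_BGR2HSV)
m=(hsv[...,0]<18)&(hsv[...,1]>90)&(P[...,0]>360)&(P[...,0]<560)&(P[...,1]>220)&(P[...,1]<460)&(P[...,2]<12)
k,l,st,c=cv2.connectedComponentsWithStats(m.astype(np.uint8)); i=1+st[1:,4].argmax(); show('mat',P[l==i])
```

```text
15.95 [450.49065782 353.19962971 258.31953185] [-4.11273217e-04  6.21272466e-01  7.83593508e-01 -1.25215730e-03]
rib 1030 [451.1 356.3] [22.  74.8] 12.8 z [63.6 67.4 68.9]
block 990 [451.5 356.2] [43.8 88.7] 12.4 z [30.4 31.8 33.1]
mat 6508 [455.9 340.7] [108.4 181.1] 11.3 z [4.7 6.  7.3]
```

View pics/w5.png

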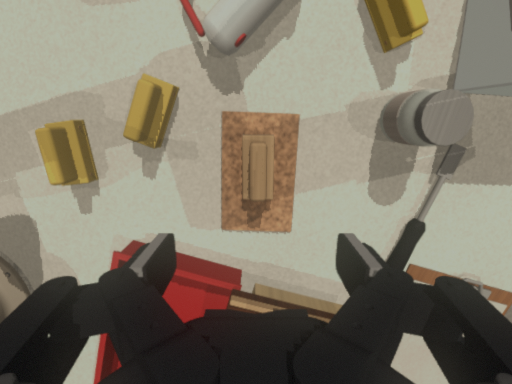

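The scraper is on the mat, rib up, at pixel (258,168).

>>> apply_moves(squeeze=80, targets=[[60,[1,3,-50],[0,0,0]],[60,[1,3,-100],[0,0,0]],[60,[1,3,-150],[0,0,0]],[60,[1,3,-185],[0,0,0]],[60,[1,3,-205],[0,0,0]],[60,[1,3,-221],[0,0,0]],[60,[1,3,-221],[0,0,0]],[0,[1,3,-221],[0,0,0]],[0,[1,3,-221],[0,0,0]],[0,[1,3,-221],[0,0,0]],[0,[1,3,-221],[0,0,0]],[0,[1,3,-221],[0,0,0]],[0,[1,3,-221],[0,0,0]],[0,[1,3,-211],[0,0,0]],[0,[1,3,-190],[0,0,0]],[0,[1,3,-150],[0,0,0]],[0,[1,3,-110],[0,0,0]],[0,[1,3,-70],[0,0,0]],[0,[1,3,-50],[0,0,0]]])

```text
time_s: 17.9
eef_pos: [452.3, 357.0, 214.2]
ee_rot: [0.001, 0.621, 0.784, 0.002]
force: [-0.3, 1.2, -2.9]
grip_width: 0.245
grip_force: 78.8
```

Run:
```python
from h import *
s=ctrl.sense(); print(s['time_s'],s['eef_pos'])
T,PT=cloud('top'); np.savez('top2.npz',img=T,P=PT); p=PT
show('scr',box(p,380,520,280,420,120,260))
Z=(p[...,2]>80)&(p[...,2]<100)&(p[...,0]>425)&(p[...,0]<600)&(p[...,1]<165)&(p[...,1]>-190)
k,l,st,c=cv2.connectedComponentsWithStats(Z.astype(np.uint8))
t=-.052;R=np.array([[np.cos(t),-np.sin(t)],[np.sin(t),np.cos(t)]])
for i in range(1,k):
    if st[i,4]>8: show('chip',p[l==i]); print('   board',np.round((p[l==i][:,:2].mean(0)-[555.1,-14.7])@R))
save('t2',T)
```

```text
17.9 [452.32218835 357.01352088 214.15419223]
scr 176 [458.7 329.5] [44.7 37. ] 13.4 z [187.5 206.5 241.3]
chip 35 [527.2  12.3] [21.  20.9] 69.5 z [82.8 86.8 90.6]
   board [-30.  26.]
chip 49 [516.9 -66.8] [30.2 22.7] 8.8 z [81.2 86.  90.6]
   board [-35. -54.]
chip 37 [498.7  68.8] [25.8 20.8] 19.1 z [81.  87.8 93.9]
   board [-60.  79.]
chip 41 [493.7 -28. ] [22.4 24.5] 43.2 z [80.9 88.8 93.8]
   board [-61. -17.]
chip 34 [ 460.1 -125.5] [17.9 21. ] 87.1 z [83.8 88.4 91.5]
   board [ -90. -116.]
```

>>> apply_moves(targets=[[0,[10,-40,0],[0,0,-2]],[0,[116,-317,0],[0,0,-16]],[0,[116,-317,0],[0,0,-16]],[0,[116,-317,0],[0,0,-16]],[0,[116,-317,0],[0,0,-16]],[0,[116,-317,0],[0,0,-16]],[0,[116,-317,0],[0,0,-16]],[0,[116,-317,0],[0,0,-16]],[0,[116,-317,-30],[0,0,-16]],[0,[116,-317,-60],[0,0,-16]],[0,[116,-317,-80],[0,0,-16]],[0,[116,-317,-80],[0,0,-16]],[0,[116,-317,-80],[0,0,-16]]])

```text
time_s: 19.25
eef_pos: [567.8, 40.0, 130.2]
ee_rot: [-0.0, 0.724, 0.689, 0.0]
force: [0.2, 0.4, -1.2]
grip_width: 0.246
grip_force: 78.9
```

Run:
```python
from h import *
s=ctrl.sense(); print(s['time_s'],s['eef_pos'],s['ee_rot'],s['force'])
img,P=cloud('wrist'); save('w6',img)
p,_=None,None
S,PS=cloud('side'); show('scrblk side',box(PS,520,620,-20,100,100,126)); save('s6',S)
```

```text
19.25 [567.81215009  39.95724808 130.22805367] [-5.44390928e-05  7.24328724e-01  6.89454782e-01  2.49223285e-05] [ 0.18605322  0.37766489 -1.24420606]
scrblk side 179 [566.   34.2] [89.7 44.4] 87.1 z [102.  120.  124.8]
```

View pics/w6.png

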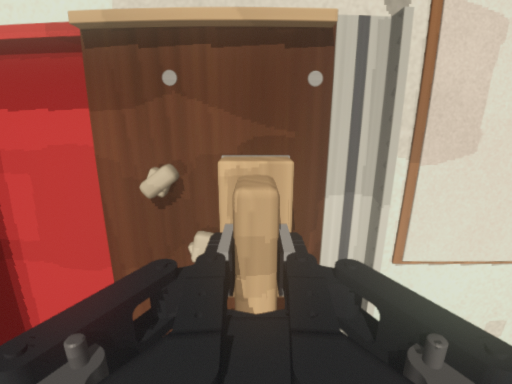

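>>> apply_moves(targets=[[0,[0,0,-12],[0,0,0]],[0,[0,0,-19],[0,0,0]],[0,[0,0,-22],[0,0,0]],[0,[0,0,-22.5],[0,0,0]],[0,[0,0,-22.5],[0,0,0]]])

```text
time_s: 19.85
eef_pos: [567.3, 39.7, 109.8]
ee_rot: [-0.0, 0.724, 0.689, -0.0]
force: [-12.7, 0.5, 25.0]
grip_width: 0.243
grip_force: 83.5
```

>>> apply_moves(targets=[[0,[0,0,2],[0,0,0]],[0,[-8,0,2],[0,0,0]],[0,[-20,1,2],[0,0,0]],[0,[-32,2,2],[0,0,0]],[0,[-44,2,2],[0,0,0]],[0,[-56,3,2],[0,0,0]],[0,[-68,3,2],[0,0,0]],[0,[-80,4,2],[0,0,0]],[0,[-90,5,2],[0,0,0]],[0,[-100,5,2],[0,0,0]],[0,[-108,6,2],[0,0,0]],[0,[-116,6,2],[0,0,0]],[0,[-123,6,2],[0,0,0]],[0,[-123,6,2],[0,0,0]]])

```text
time_s: 21.25
eef_pos: [444.5, 45.6, 109.8]
ee_rot: [0.001, 0.724, 0.689, 0.0]
force: [0.5, -0.3, 8.9]
grip_width: 0.24
grip_force: 81.4
```

```bash
cat >> h.py <<'E'
def chips():
    p=cloud('top')[1]; im,ps=cloud('side')
    t=-.052;R=np.array([[np.cos(t),-np.sin(t)],[np.sin(t),np.cos(t)]])
    for n,q in (('top',p),('side',ps)):
        b=(q[...,:2]-[555.1,-14.7])@R
        Z=(q[...,2]>81)&(q[...,2]<100)&(b[...,0]>-135)&(b[...,0]<95)&(abs(b[...,1])<178)
        k,l,st,c=cv2.connectedComponentsWithStats(Z.astype(np.uint8))
        for i in range(1,k):
            if st[i,4]>8: print(n,'board',st[i,4],np.round(b[l==i].mean(0)),np.round(np.median(q[l==i][:,2])))
    hsv=cv2.cvtColor(im,cv2.COLOR_BGR2HSV)
    b=(ps[...,:2]-[555.1,-14.7])@R
    Z=(hsv[...,1]<130)&(ps[...,2]<40)&(b[...,0]>-290)&(b[...,0]<-105)&(abs(b[...,1])<190)
    k,l,st,c=cv2.connectedComponentsWithStats(Z.astype(np.uint8))
    for i in range(1,k):
        if st[i,4]>20: print('tray',st[i,4],np.round(b[l==i].mean(0)),np.round(np.median(ps[l==i][:,2])))
    return im
E
python3 - <<'E'
from h import *
s=ctrl.sense(); print(s['time_s'],s['eef_pos'],s['force'])
save('s7',chips())
E
```

```text
21.25 [444.49105385  45.60342421 109.76091773] [ 0.49423953 -0.27671735  8.88683247]
top board 47 [-34. -55.] 86.0
top board 35 [ -90. -115.] 88.0
side board 64 [-112.   10.] 92.0
side board 50 [-63. -23.] 88.0
side board 57 [-35. -59.] 85.0
side board 43 [ -92. -121.] 87.0
tray 28 [-149.   71.] 19.0
tray 39 [-148.   20.] 17.0
```

View pics/s7.png

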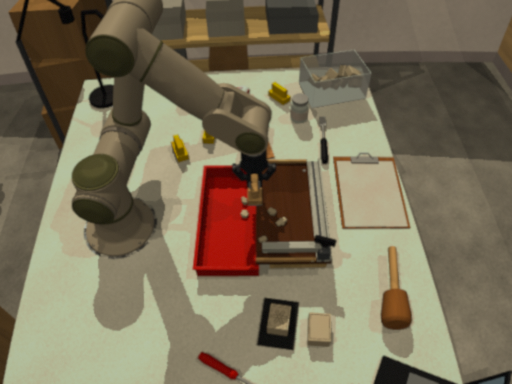

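Two chips are now in the tray, near (245,203) in the side view.

>>> apply_moves(targets=[[0,[0,0,20],[0,0,0]],[0,[0,0,42],[0,0,0]],[0,[40,-30,42],[0,0,0]],[0,[80,-65,42],[0,0,0]],[0,[119,-96,42],[0,0,0]],[0,[119,-96,42],[0,0,0]],[0,[119,-96,25],[0,0,0]],[0,[119,-96,10],[0,0,0]],[0,[119,-96,3],[0,0,0]],[0,[119,-96,0.7],[0,0,0]],[0,[119,-96,0.7],[0,0,0]]])

```text
time_s: 22.45
eef_pos: [562.8, -49.8, 109.9]
ee_rot: [-0.001, 0.724, 0.689, -0.001]
force: [-2.5, 0.4, -0.7]
grip_width: 0.243
grip_force: 80.7
```

>>> apply_moves(targets=[[0,[-8,0,0],[0,0,0]],[0,[-20,1,0],[0,0,0]],[0,[-32,2,0],[0,0,0]],[0,[-44,2,0],[0,0,0]],[0,[-56,3,0],[0,0,0]],[0,[-68,3,0],[0,0,0]],[0,[-80,4,0],[0,0,0]],[0,[-90,5,0],[0,0,0]],[0,[-100,5,0],[0,0,0]],[0,[-108,6,0],[0,0,0]],[0,[-116,6,0],[0,0,0]],[0,[-122,6,0],[0,0,0]],[0,[-122,6,0],[0,0,0]]])

```text
time_s: 23.75
eef_pos: [441.2, -44.3, 110.0]
ee_rot: [-0.0, 0.724, 0.689, -0.0]
force: [0.1, -0.1, -1.9]
grip_width: 0.241
grip_force: 80.5
```

Run:
```python
from h import *
s=ctrl.sense(); print(s['time_s'],s['eef_pos'],s['force'])
chips()
```

```text
23.75 [441.19670654 -44.3238021  109.96176407] [ 0.07107495 -0.10437064 -1.93271079]
side board 70 [-110.  -80.] 92.0
side board 45 [ -92. -122.] 88.0
tray 42 [-148.   21.] 16.0
tray 37 [-147.  -25.] 19.0
tray 55 [-143.  -62.] 15.0
```

>>> apply_moves(targets=[[0,[0,0,20],[0,0,0]],[0,[0,0,42],[0,0,0]],[0,[35,-33,42],[0,0,0]],[0,[69,-66,42],[0,0,0]],[0,[69,-66,42],[0,0,0]],[0,[69,-66,25],[0,0,0]],[0,[69,-66,10],[0,0,0]],[0,[69,-66,3],[0,0,0]],[0,[69,-66,0],[0,0,0]],[0,[69,-66,0],[0,0,0]]])

```text
time_s: 24.85
eef_pos: [511.0, -110.3, 110.4]
ee_rot: [0.0, 0.724, 0.689, 0.0]
force: [0.6, -0.6, -3.0]
grip_width: 0.245
grip_force: 80.6
```

>>> apply_moves(targets=[[0,[-8,0,0],[0,0,0]],[0,[-18,1,0],[0,0,0]],[0,[-28,1,0],[0,0,0]],[0,[-38,2,0],[0,0,0]],[0,[-48,2,0],[0,0,0]],[0,[-56,3,0],[0,0,0]],[0,[-64,3,0],[0,0,0]],[0,[-70,3,0],[0,0,0]],[0,[-73,3,0],[0,0,0]],[0,[-73,3,0],[0,0,0]],[0,[-73,3,20],[0,0,0]],[0,[-73,3,60],[0,0,0]],[0,[-50,40,100],[0,0,0]],[0,[-50,90,100],[0,0,0]],[0,[-50,90,100],[0,0,0]]])

```text
time_s: 26.35
eef_pos: [461.4, -16.7, 211.3]
ee_rot: [0.001, 0.723, 0.691, 0.001]
force: [-0.7, -0.7, -3.3]
grip_width: 0.248
grip_force: 80.8
```

Run:
```python
from h import *
s=ctrl.sense(); print(s['time_s'],s['eef_pos'],s['force'])
save('s8',chips())
img,P=cloud('wrist'); save('w8',img)
```

```text
26.35 [461.44550372 -16.74485409 211.25999564] [-0.68378351 -0.73391071 -3.31133321]
tray 27 [-149.   72.] 18.0
tray 41 [-148.   20.] 16.0
tray 36 [-147.  -23.] 18.0
tray 55 [-143.  -63.] 15.0
tray 35 [-145. -113.] 17.0
```

View pics/s8.png

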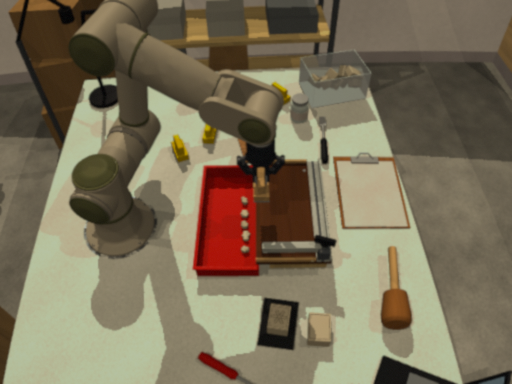

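Five chips lie in the tray around (245,225), the board is clear, and the scraper is still held.

>>> apply_moves(targets=[[0,[0,40,0],[0,0,2]],[0,[-6,363,0],[0,0,15]],[0,[-6,363,0],[0,0,15]],[0,[-6,363,0],[0,0,15]],[0,[-6,363,0],[0,0,15]],[0,[-6,363,0],[0,0,15]],[0,[-6,363,0],[0,0,15]],[0,[-6,363,0],[0,0,15]],[0,[-6,363,0],[0,0,15]],[0,[-6,363,0],[0,0,15]],[0,[-6,363,-40],[0,0,15]],[0,[-6,363,-80],[0,0,15]],[0,[-6,363,-120],[0,0,15]],[0,[-6,363,-145],[0,0,15]],[0,[-6,363,-155],[0,0,15]],[0,[-6,363,-160],[0,0,15]],[0,[-6,363,-160],[0,0,15]],[0,[-6,363,-160],[0,0,15]]])

```text
time_s: 28.3
eef_pos: [455.7, 342.7, 51.4]
ee_rot: [0.001, 0.628, 0.778, 0.001]
force: [0.9, 0.2, -2.9]
grip_width: 0.244
grip_force: 80.5
```

>>> apply_moves(targets=[[0,[0,0,-6],[0,0,0]],[0,[0,0,-9],[0,0,0]],[0,[0,0,-11],[0,0,0]],[0,[0,0,-12],[0,0,0]],[0,[0,0,-12],[0,0,0]]])

```text
time_s: 28.8
eef_pos: [455.0, 342.7, 39.9]
ee_rot: [0.0, 0.628, 0.778, 0.0]
force: [-5.8, -3.9, 15.1]
grip_width: 0.245
grip_force: 83.4
```

>>> apply_moves(targets=[[60,[0,0,1],[0,0,0]],[60,[0,0,1],[0,0,0]],[60,[0,0,1],[0,0,0]],[60,[0,0,1],[0,0,0]],[60,[0,0,20],[0,0,0]],[60,[0,0,60],[0,0,0]],[60,[0,0,110],[0,0,0]],[60,[0,0,160],[0,0,0]],[60,[0,0,210],[0,0,0]],[60,[0,0,210],[0,0,0]]])

```text
time_s: 29.8
eef_pos: [456.7, 343.7, 255.0]
ee_rot: [0.003, 0.628, 0.778, 0.006]
force: [0.9, -0.5, -0.6]
grip_width: 0.703
grip_force: 0.0
```

Run:
```python
from h import *
s=ctrl.sense(); print(s['time_s'],s['eef_pos'],s['force'])
img,P=cloud('wrist'); save('w9',img)
show('rib',box(P,400,510,270,420,59,72)); show('block',box(P,400,510,270,420,24,38))
```

```text
29.8 [456.6896989  343.6669373  255.02557099] [ 0.92888507 -0.51213766 -0.63337751]
rib 1045 [454.5 343. ] [22. 75.] 11.9 z [63.4 67.4 68.9]
block 1027 [454.3 342.3] [44.1 89.8] 12.4 z [30.2 31.8 33.1]
```

>>> apply_moves(targets=[[85,[0,-40,0],[0,0,0]],[85,[0,-80,0],[0,0,0]],[85,[138,-731,0],[0,0,-20]],[85,[138,-731,0],[0,0,-20]],[85,[138,-731,0],[0,0,-20]],[85,[138,-731,0],[0,0,-20]],[85,[138,-731,0],[0,0,-20]],[85,[138,-731,0],[0,0,-20]],[85,[138,-731,0],[0,0,-20]],[85,[138,-731,0],[0,0,-20]],[85,[138,-731,0],[0,0,-20]],[85,[138,-731,0],[0,0,-20]],[85,[138,-731,0],[0,0,-20]],[85,[138,-731,0],[0,0,-20]],[85,[138,-731,0],[0,0,-20]],[85,[138,-731,0],[0,0,-20]],[85,[138,-731,0],[0,0,-20]],[85,[138,-731,0],[0,0,-20]],[85,[138,-731,0],[0,0,-20]]])

```text
time_s: 31.75
eef_pos: [593.0, -386.9, 247.9]
ee_rot: [-0.0, 0.753, 0.658, 0.0]
force: [-0.2, -0.5, -0.1]
grip_width: 0.994
grip_force: 0.0
```

Run:
```python
from h import *
s=ctrl.sense(); print(s['time_s'],s['eef_pos'],s['ee_rot'],s['joints'])
img,P=cloud('wrist'); save('w10',img)
show('blank',box(P,530,680,-460,-320,39,50)); show('stone',box(P,430,560,-420,-290,50,58))
```

```text
31.75 [ 593.0163783  -386.92116245  247.9377181 ] [-3.10538675e-04  7.53375591e-01  6.57590390e-01  3.69390356e-05] [-7.43151120e-01  7.51475477e-01  7.68504393e-01  1.41817705e-04
  1.62222199e+00 -6.07579352e-01]
blank 2759 [ 593.3 -387.9] [79.6 60. ] 81.5 z [43.6 44.9 46.1]
stone 1591 [ 487.4 -356.6] [68.7 54.8] 77.5 z [53.3 55.3 57.8]
```

>>> apply_moves(squeeze=70, targets=[[82,[0,-1,-50],[0,0,-1]],[82,[0,-1,-100],[0,0,-1]],[82,[0,-1,-150],[0,0,-1]],[82,[0,-1,-190],[0,0,-1]],[82,[0,-1,-215],[0,0,-1]],[82,[0,-1,-230],[0,0,-1]],[82,[0,-1,-236],[0,0,-1]],[82,[0,-1,-236],[0,0,-1]],[30,[0,-1,-236],[0,0,-1]],[30,[0,-1,-236],[0,0,-1]],[30,[0,-1,-236],[0,0,-1]],[30,[0,-1,-236],[0,0,-1]],[30,[0,-1,-236],[0,0,-1]],[30,[0,-1,-230],[0,0,-1]],[30,[0,-1,-210],[0,0,-1]],[30,[0,-1,-170],[0,0,-1]],[30,[0,-1,-120],[0,0,-1]],[30,[0,-1,-70],[0,0,-1]],[30,[0,-1,-40],[0,0,-1]],[30,[0,-1,-40],[0,0,-1]]])

```text
time_s: 33.8
eef_pos: [593.7, -390.1, 213.4]
ee_rot: [0.004, 0.759, 0.65, 0.0]
force: [2.1, 0.4, -5.3]
grip_width: 0.689
grip_force: 77.9
```

>>> apply_moves(targets=[[30,[-5,40,10],[0,0,0]],[30,[-54,514,10],[0,0,6]],[30,[-54,514,10],[0,0,6]],[30,[-54,514,10],[0,0,6]],[30,[-54,514,10],[0,0,6]],[30,[-54,514,10],[0,0,6]],[30,[-54,514,10],[0,0,6]],[30,[-54,514,10],[0,0,6]],[30,[-54,514,10],[0,0,6]],[30,[-54,514,10],[0,0,6]],[30,[-54,514,10],[0,0,6]],[30,[-54,514,10],[0,0,6]],[30,[-54,514,10],[0,0,6]],[30,[-54,514,-30],[0,0,6]],[30,[-54,514,-65],[0,0,6]],[30,[-54,514,-85],[0,0,6]],[30,[-54,514,-95],[0,0,6]],[30,[-54,514,-95],[0,0,6]],[30,[-54,514,-95],[0,0,6]]])

```text
time_s: 35.7
eef_pos: [539.4, 124.2, 113.8]
ee_rot: [0.0, 0.725, 0.689, 0.0]
force: [0.5, -0.9, -3.5]
grip_width: 0.689
grip_force: 78.0
```

Run:
```python
from h import *
s=ctrl.sense(); print(s['time_s'],s['eef_pos'],s['ee_rot'])
img,P=cloud('wrist'); save('w11',img)
show('blank',box(P,490,590,60,180,141,152)); show('ledge',box(P,440,640,155,200,83,92))
chips()
```

```text
35.7 [539.39798638 124.17150357 113.8190007 ] [4.66925018e-04 7.24660416e-01 6.89105835e-01 4.60138112e-04]
blank 17782 [538.6 130.8] [70.3 86. ] 87.2 z [143.5 144.6 145.8]
ledge 3552 [539.2 172.4] [  8.6 170.1] 86.7 z [86.5 87.9 89. ]
tray 29 [-149.   72.] 19.0
tray 41 [-148.   20.] 16.0
tray 39 [-148.  -23.] 18.0
tray 55 [-143.  -62.] 15.0
tray 35 [-145. -113.] 17.0
```

View pics/w11.png

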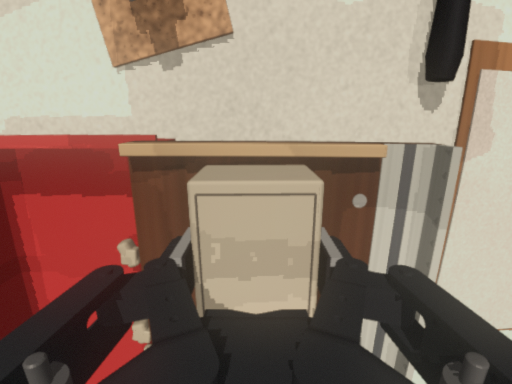

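>>> apply_moves(targets=[[30,[0,2,-10],[0,0,0]],[30,[0,2,-18],[0,0,0]],[30,[0,2,-23],[0,0,0]],[30,[0,2,-25.5],[0,0,0]],[30,[0,2,-26.5],[0,0,0]],[30,[0,2,-26.5],[0,0,0]]])

```text
time_s: 36.45
eef_pos: [538.3, 126.8, 89.2]
ee_rot: [0.0, 0.724, 0.69, -0.0]
force: [-17.8, -1.6, 26.8]
grip_width: 0.693
grip_force: 82.0
```

>>> apply_moves(targets=[[30,[0,0,1.5],[0,0,0]],[75,[0,0,1.5],[0,0,0]],[80,[0,0,1.5],[0,0,0]],[80,[0,0,1.5],[0,0,0]],[80,[0,0,1.5],[0,0,0]],[80,[0,0,20],[0,0,0]],[80,[0,0,60],[0,0,0]],[80,[0,0,110],[0,0,0]],[80,[0,0,155],[0,0,0]],[80,[0,0,155],[0,0,0]]])

```text
time_s: 37.45
eef_pos: [540.9, 126.8, 247.7]
ee_rot: [0.004, 0.724, 0.689, 0.004]
force: [0.9, 0.1, -0.7]
grip_width: 0.939
grip_force: 0.0
```

Run:
```python
from h import *
s=ctrl.sense(); print(s['time_s'],s['eef_pos'],s['ee_rot'])
img,P=cloud('wrist'); save('w12',img)
show('blank',box(P,490,590,70,185,116,124)); show('ledge',box(P,440,640,155,200,84,92))
```

```text
37.45 [540.93862298 126.76644215 247.71570881] [0.00386614 0.72436825 0.68938945 0.00422811]
blank 4337 [537.6 128.2] [80.2 60.2] 87.3 z [118.7 119.9 121.1]
ledge 1126 [539.1 172.1] [  8.7 169.4] 86.8 z [86.3 87.9 89.2]
```

>>> apply_moves(targets=[[50,[0,-40,0],[0,0,5]],[50,[89,-308,0],[0,0,72]],[50,[89,-308,0],[0,0,72]],[50,[89,-308,0],[0,0,72]],[50,[89,-308,0],[0,0,72]],[50,[89,-308,0],[0,0,72]],[50,[89,-308,0],[0,0,72]],[50,[89,-308,0],[0,0,72]],[50,[89,-308,0],[0,0,72]],[50,[89,-308,0],[0,0,72]],[50,[89,-308,0],[0,0,72]],[50,[89,-308,-20],[0,0,72]],[50,[89,-308,-20],[0,0,72]],[50,[89,-308,-20],[0,0,72]]])

```text
time_s: 38.9
eef_pos: [627.7, -181.1, 221.5]
ee_rot: [-0.0, 0.182, 0.983, 0.0]
force: [-1.4, -0.9, -0.6]
grip_width: 0.584
grip_force: 0.0
```

Run:
```python
from h import *
s=ctrl.sense(); print(s['time_s'],s['eef_pos'],s['ee_rot'])
img,P=cloud('wrist'); save('w13',img)
show('knob',box(P,585,675,-225,-140,151,160))
show('arm',box(P,460,590,-230,-140,112,132))
```

```text
38.9 [ 627.73506722 -181.13655318  221.45159736] [-3.86603111e-04  1.81593692e-01  9.83373568e-01  8.56969326e-05]
knob 1171 [ 625.7 -182. ] [13.8 58.8] 69.4 z [152.6 155.5 156.8]
arm 4351 [ 525.2 -176.1] [ 23.1 130.5] 86.7 z [122.2 123.9 125.2]
```

>>> apply_moves(squeeze=50, targets=[[50,[0,-0.5,-40],[0,0,0]],[50,[0,-0.5,-70],[0,0,0]],[50,[0,-0.5,-88],[0,0,0]],[50,[0,-0.5,-93.5],[0,0,0]],[50,[0,-0.5,-93.5],[0,0,0]],[0,[0,-0.5,-93.5],[0,0,0]],[0,[0,-0.5,-93.5],[0,0,0]],[0,[0,-0.5,-93.5],[0,0,0]],[0,[0,-0.5,-93.5],[0,0,0]],[0,[0,-0.5,-93.5],[0,0,0]]])

```text
time_s: 39.95
eef_pos: [628.1, -182.1, 129.4]
ee_rot: [0.001, 0.181, 0.984, -0.0]
force: [-2.1, -0.4, 6.3]
grip_width: 0.153
grip_force: 49.7
```

>>> apply_moves(targets=[[0,[0,8,0],[0,0,0]],[0,[1,24,0],[0,0,0]],[0,[2,44,0],[0,0,0]],[0,[3,64,0],[0,0,0]],[0,[4,84,0],[0,0,0]],[0,[5,104,0],[0,0,0]],[0,[6,124,0],[0,0,0]],[0,[7,144,0],[0,0,0]],[0,[8,164,0],[0,0,0]],[0,[9,184,0],[0,0,0]],[0,[10,204,0],[0,0,0]],[0,[11,220,0],[0,0,0]],[0,[12,232,0],[0,0,0]],[0,[12,240,0],[0,0,0]],[0,[12,244,0],[0,0,0]],[0,[12,246,0],[0,0,0]],[0,[12,246,0],[0,0,0]],[0,[12,246,0],[0,0,0]]])

```text
time_s: 41.75
eef_pos: [641.8, 64.5, 129.4]
ee_rot: [0.003, 0.181, 0.983, 0.001]
force: [9.6, 1.6, 3.0]
grip_width: 0.155
grip_force: 49.6
```

>>> apply_moves(targets=[[0,[1.5,2,0],[0,0,0]],[0,[1.5,4,0],[0,0,0]],[0,[1.5,5,0],[0,0,0]],[0,[1.5,6,0],[0,0,0]],[0,[1.5,6,0],[0,0,0]],[0,[1.5,6,0],[0,0,0]]])

```text
time_s: 42.35
eef_pos: [642.2, 70.2, 129.4]
ee_rot: [0.002, 0.181, 0.983, 0.0]
force: [1.4, -0.8, 7.0]
grip_width: 0.153
grip_force: 50.1
```

>>> apply_moves(targets=[[0,[0,1,0],[0,0,0]],[0,[0,2,0],[0,0,0]],[0,[0,2.5,0],[0,0,0]],[0,[0,2.5,0],[0,0,0]]])

```text
time_s: 42.75
eef_pos: [642.2, 70.6, 129.4]
ee_rot: [0.002, 0.181, 0.983, -0.002]
force: [0.4, -9.9, 5.8]
grip_width: 0.153
grip_force: 50.3
```

>>> apply_moves(targets=[[0,[0,0,0],[0,0,-6]],[0,[0,0,0],[0,0,-12]],[0,[0,0,0],[0,0,-18]],[0,[0,0,0],[0,0,-24]],[0,[0,0,0],[0,0,-30]],[0,[0,0,0],[0,0,-36]],[0,[0,0,0],[0,0,-42]],[0,[0,0,0],[0,0,-48]],[0,[0,0,0],[0,0,-54]],[0,[0,0,0],[0,0,-60]],[0,[0,0,0],[0,0,-66]],[0,[0,0,0],[0,0,-70]],[0,[0,0,0],[0,0,-73]],[0,[0,0,0],[0,0,-75]],[0,[0,0,0],[0,0,-75]],[0,[0,0,0],[0,0,-75]]])

```text
time_s: 44.35
eef_pos: [641.5, 70.4, 129.4]
ee_rot: [0.002, 0.742, 0.671, -0.001]
force: [-1.8, -12.6, 9.4]
grip_width: 0.152
grip_force: 57.9
```

Run:
```python
from h import *
s=ctrl.sense(); print(s['eef_pos'],s['wrist_torque'],s['force']); q=s['ee_rot'];print(np.degrees(2*np.arctan2(q[2],q[1])))
```

```text
[641.49465058  70.37709651 129.42586927] [-1.91107144  0.7015885   1.13271889] [ -1.83266708 -12.63888311   9.37620585]
84.23784351037403
```

>>> apply_moves(targets=[[0,[0,-1.5,0],[0,0,2.5]],[45,[0,-1.5,0],[0,0,2.5]],[45,[0,-1.5,0],[0,0,2.5]],[45,[0,-1.5,0],[0,0,2.5]],[45,[0,-1.5,0],[0,0,2.5]],[45,[0,-1.5,20],[0,0,2.5]],[45,[0,-1.5,60],[0,0,2.5]],[45,[-20,-1.5,110],[0,0,2.5]],[45,[-70,10,150],[0,0,2.5]],[45,[-110,30,190],[0,0,2.5]],[45,[-110,30,190],[0,0,2.5]],[45,[-110,30,190],[0,0,2.5]]])

```text
time_s: 45.55
eef_pos: [530.4, 103.8, 321.6]
ee_rot: [0.002, 0.727, 0.687, 0.002]
force: [0.8, -0.3, 0.1]
grip_width: 0.526
grip_force: 0.0
```

Run:
```python
from h import *
s=ctrl.sense(); print(s['time_s'],s['eef_pos'])
img,P=cloud('wrist'); save('w14',img)
show('blank',box(P,490,590,85,185,117,121.5)); show('ledge',box(P,440,640,155,200,84,92))
show('knob',box(P,600,690,20,120,151,160)); show('arm',box(P,450,590,40,87,120,130))
B=box(P,520,555,60,175,100,130); h,_=np.histogram(B[:,1],bins=range(60,176,2)); print(h)
chips()
_,p=cloud('top'); show('scr',box(p,400,510,270,420,58,72)); show('stone',box(p,430,560,-420,-290,48,60))
```

```text
45.55 [530.37533772 103.83801687 321.59421509]
blank 2876 [542.7 127.3] [80.  98.7] 86.8 z [118.6 120.  121.1]
ledge 752 [538.9 171.5] [  8.1 169.7] 86.8 z [86.8 88.1 89.5]
knob 506 [640.1  72. ] [59.1 13.1] 87.3 z [152.1 155.4 156.8]
arm 1339 [529.   78.3] [ 21.5 122.9] 87.1 z [122.6 123.9 125.1]
[ 0  0  0 15 40 37 38 41 39 45 38 40 40 46 51 39 42 37 44 40 40 42 41 37
 43 43 41 42 40 44 42 42 43 42 43 41 46 41 45 46 44 47 42 46 43 42 48 42
 48 48 44 47 47 42  9  0  0]
side board 42 [77. 67.] 92.0
tray 28 [-149.   71.] 18.0
tray 41 [-148.   21.] 16.0
tray 38 [-148.  -23.] 19.0
tray 54 [-143.  -63.] 16.0
tray 35 [-145. -113.] 18.0
scr 131 [455.8 341.9] [22.5 75.3] 12.1 z [61.  66.7 70.7]
stone 270 [ 488.7 -355.1] [71.7 55.9] 77.5 z [50.5 55.2 59.1]
```

View pics/w14.png

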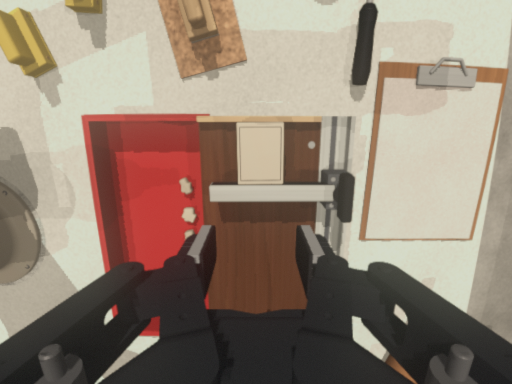

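The blank at (260,152) is held between ledge and stop, the knob at (345,195) is in line with the track, and the board is clear.

```bash
python3 -c "
from rig import ctrl
print(ctrl.finish_job())"
```

```text
the job is handed in; nothing more can be done
None
```

The job is handed in; the judge returned no verdict. In my last measurements all five chips were in the tray, the carved block was on the pad and the scraper on the mat, handle up. The new blank was held snugly between ledge and stop with the knob tight.

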